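# Set the compartment door stay to airing

## Task

Set the shelf's sliding door to its widest airing position: tip the drilled stay up off its pin (pressing down its thumb cup does this), slide the door open, and let the stay down so that the hole at its free end drops fully over the pin. Then let go, and leave the cups, jar, food container, tin and mug where they stand.

Things in the scene. Friction and masses are not known exactly. Their poses are not given: they have to be found in the camera images.
- unit: White plastic corner shelf, fixed: 300 mm in its x (depth, front at -x), 560 mm in its y; origin at the middle of its underside, z up. Deck 80 mm above the counter, raised edges to 98 mm. A clear acrylic door (156 mm in x, 206 mm in y, top at 88 mm) slides along the shelf's y over a well, between low aluminium runners. Stay, pin and plugs lie on its line x = -50 mm.
- door (a joint): Slide of the acrylic door along the shelf's +y, in m: 0 shut, grows as it opens, end of travel 0.125 (beyond the airing position: the stop is not the goal). About 3 N of friction; it stays where it is left. The stay, its pivot and its thumb cup travel with it.
- stay (a joint): Tilt of the stay about its pivot (level axis along the shelf's x), in rad: 0 level (lower stop, as when a hole is down over the pin), grows to 0.4 (upper stop) as the thumb cup is pressed down and the drilled bar rises. It falls back by its own weight; 2 to 4 N on the cup lifts it. Off a hole it rests on the pin's top at about 0.1 rad.
- pad (a point): Centre of the floor (upper face) of the stay's square grey thumb cup, 63 mm from the pivot on the shelf's +y side, 136 mm above the counter when level. Cup 60 mm square outside, 52 mm inside, rim 12 mm above its floor. Pressing it down about 22 mm lifts the bar well clear; a closed gripper's tips fit inside, and pushing on the rim slides the door.
- end_hole (a point): Centre of the hole at the stay's free end, 166 mm from the pivot (the fourth and last). At the start one of the other three holes is over the pin.
- pin_top (a point): Top of the one upright steel pin, 149 mm above the counter: 10 mm thick, tapered tip, standing 18 mm above a thicker (18 mm) post that ends just under the level bar. Fixed to the deck in one of three seats in line under the stay; 6 mm high white plugs fill the other two. A hole clears the pin when the bar there is lifted 18 mm (0.26 rad at the hole nearest the pivot).
- container: Teal clip-lid food container, 96 x 156 x 67 mm, loose at the back of the shelf; origin at its underside. Leave alone.
- jar: Closed glass jar with a steel cap, 76 mm wide, 120 mm high, loose at the back of the shelf; origin at its underside. Leave alone.
- cup_a: White espresso cup, 58 mm wide, 55 mm high, at the back of the shelf; origin at its underside. Leave alone.
- cup_b: White espresso cup like the other, standing on the front of the deck beside the stay. Leave alone.
- tin: Steel tin, 80 mm wide, 110 mm high, on the counter left of the shelf; origin at its underside. Leave alone.
- mug: Blue mug, 80 mm wide, 90 mm high, on the counter right of the shelf; origin at its underside. Leave alone.
- pivot (a point): Pivot of the stay, in a 49 mm high steel bracket on the door, 134 mm above the counter. The stay is a flat steel bar 28 mm wide, 5 mm thick, that reaches 188 mm from here towards the shelf's -y, with four round 16 mm holes at 70, 102, 134 and 166 mm from the pivot. The thumb cup is on the other side.

How it is judged:
By the outcome, as a careful person would: the job done as asked, in the order asked, and still so for the second after the job is handed in, with the robot touching nothing.
It also fails if it takes over 54 s, if anything falls off the work surface, if the arm or the gripper's body presses on something with over 40 N, if the wrist force passes 120 N, or if a joint passes its speed limit or range.

## Robot

A 6-joint arm with a two-finger parallel gripper is mounted at the origin on the work surface. World frame = base frame: x ahead of the robot, y to its left, z up, the work surface at z = 0. Lengths are in m, angles in rad, forces in N, time in s.
With the tool pointing down it reaches from about 0.35 to 0.975 m from the base axis. Payload 4.9 kg.
Tool frame: the origin (TCP) lies on the centre line of the jaws, within the pads' length; the fingertips stand 14 mm ahead of it and the grasp point (between the pads) lies 5 mm behind it; z points along the fingers, y is the line along which they close (so a half turn about z gives the same grasp; the last joint's range is limited). The gripper opens to 85 mm and grips with 20 to 120 N. Pads are 22 mm wide; open, the fingers measure 114 mm over their backs; the gripper's body (76 mm by 85 mm) begins 54 mm behind the grasp point. The pads swing forward as they close: fully open they stand 13 mm farther back than shut.
Start: joints at [-1.451, 0.053, 1.613, -0, 1.476, -0.119], TCP at [0.148, -0.607, 0.245] pointing down, gripper open.
Joint ranges: [-3.01, 3.01], [-1.01, 2.22], [0.06, 2.58], [-1.02, 4.17], [0.09, 2.62], [-3.14, 3.14]. Speed limits (rad/s): [2.57, 2.57, 3.14, 3.14, 3.14, 3.14].

## Interface

Orientations are given as a unit quaternion [w, x, y, z].
In Python, from plant import * gives the robot as it stands.
- The arm moves only by the tool send_rows, never from a script. Its argument "steps" is a list of rows, each an object with "translation": the shift along the tool's x, y, z in cm, a list of three; "delta_rot": the turn, a rotation vector about the tool's x, y, z in rad, a list of three; "jaw": the finger opening in cm, from 0 to 8.54. In form: [{"translation": [dx, dy, dz], "delta_rot": [rx, ry, rz], "jaw": jaw}, ...]. A call has exactly 8 rows; each row is the pose to reach, as a shift and turn from the pose commanded when the call began, along the tool's axes at that moment; what a row does not reach only later rows make up. A row lasts 1/10 s, in which the tool goes at most 50 mm and 8.59 degrees, less where a joint would pass 70% of its speed; a pose out of reach is approached as far as the arm can. A call with a gripper value outside its range is refused whole. The fingers move at their own pace and stop on an object; the grip force is fixed at half the most. Time passes only in rows, so rows that repeat a pose let the fingers close, or fill a call up. It gives the time, the measured TCP pose, the force, the opening and the grip force at its end, in the units of the state.
- state(): the state, without advancing time (a new reading comes with each control period).
- grab_frame(name): name is "side" or "top" or "wrist"; returns a dict with "pixels" (480x640x3 uint8, blue, green, red), "range_z" (480x640 float32, m along the optical axis (not along the pixel's ray), 0 where there is no reading), "fx", "fy", "cx", "cy" (pixels), "rvec" (rotation vector, rad) and "tvec" (3), from world to camera coordinates, as OpenCV has them. Camera axes: x right, y down, z forward; pixel columns grow to the right and rows downward; lengths in m; the calibration is good to about 2 mm. A picture is of the moment at which its call begins.
- job_done(): hands the job in; it is judged then, once.
The state is a dict: "time": time; "joint_pos": joint angles; "joint_vel": joint speeds; "joint_efforts": joint torques, N m; "tool_pos": TCP position; "tool_rot": TCP orientation; "contact_force": force on the tool from outside, world axes, zero at the start; "ft_torque": the same for the moment, N m; "gripper_width": opening from 0.0 (shut) to 1.0 (fully open); "grasp_force": force on a finger pad.
Only numpy, scipy, OpenCV 4.12 (cv2) and the standard library are available. Lean on these libraries where they do the work, as an engineer would, in place of code of your own. Each camera call takes 0.05 s, during which the arm holds its last target. There are 200 camera calls.

## Working session

There is one attempt and no reset: what is moved stays moved. The work goes in short steps, Python scripts to look and compute and a tool call to move; the robot and the scene stay as the last step left them, time stands still between calls to the robot, and variables do not carry over. Pictures are saved under pics/ and viewed, at most 10 in all, crops included, and the job is handed in when it is done.

Besides the shell and the picture viewer there is one more tool, called as a command line: name --argument value ..., lists and objects as JSON in quotes. send_rows: Moves the arm, as the interface text tells. Its arguments: {"type":"object","properties":{"steps":{"type":"array","items":{"type":"object","properties":{"translation":{"type":"array","items":{"type":"number"}},"delta_rot":{"type":"array","items":{"type":"number"}},"jaw":{"type":"number"}}}}},"required":["steps"]}

```bash
mkdir -p pics
cat > h.py <<'E'
from plant import *
import numpy as np, cv2
def cam(n):
    f=grab_frame(n); R=cv2.Rodrigues(np.array(f["rvec"],float))[0]; t=np.array(f["tvec"],float).ravel()
    d=f["range_z"]; v,u=np.mgrid[:480,:640]
    P=np.stack([(u-f["cx"])/f["fx"]*d,(v-f["cy"])/f["fy"]*d,d],-1)
    return f,(P-t)@R,R,t
def proj(f,R,t,p):
    c=np.asarray(p)@R.T+t; return np.stack([c[...,0]/c[...,2]*f["fx"]+f["cx"],c[...,1]/c[...,2]*f["fy"]+f["cy"]],-1)
E
python3 - <<'E'
from h import *
for n in("top","side"):
    f,W,R,t=cam(n); cv2.imwrite(f"pics/{n}0.png",f["pixels"]); np.savez(f"{n}0.npz",W=W,img=f["pixels"],d=f["range_z"]); print(n,-R.T@t)
print(state())
E
```

```text
top [3.49383928e-01 1.36019059e-03 1.86830319e+00]
side [ 1.35057272 -0.75491883  0.89489493]
{'time': 0.1, 'joint_pos': array([-1.45101510e+00,  5.33051386e-02,  1.61417065e+00,  1.47012311e-05,
        1.47600809e+00, -1.19011168e-01]), 'joint_vel': array([ 0.00028999, -0.00077841, -0.00279751,  0.00041216, -0.00127059,
       -0.00019258]), 'joint_efforts': array([ 7.18236006e-04, -3.94906104e+01, -3.71365464e+01, -5.70278289e-06,
        3.94873510e-03, -7.34850516e-06]), 'tool_pos': array([ 0.14776275, -0.60672085,  0.24416874]), 'tool_rot': array([-9.45613036e-04,  9.92880377e-01,  1.19111976e-01,  6.95286721e-06]), 'contact_force': array([0.08783542, 0.34664175, 0.03692371]), 'ft_torque': array([-0.04940665,  0.04192571,  0.01129724]), 'grasp_force': 0.0, 'gripper_width': 1.0018910060674064}
```

View pics/top0.png

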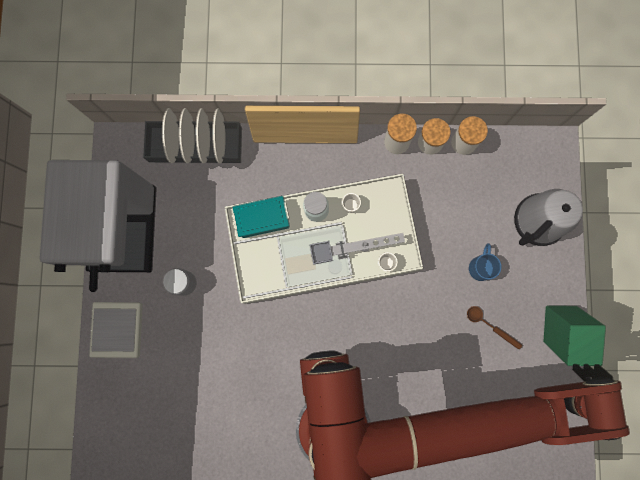

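View pics/side0.png

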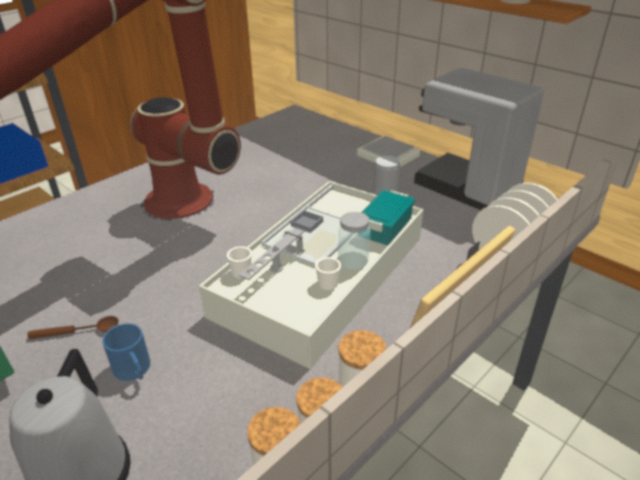

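The top view shows the shelf, with rim corners at about (225,207), (404,175), (423,270) and (242,302). The thumb cup is at (321,251) and the bar runs right to (410,238). cup_b is at (388,262), just in front of the bar. The side view agrees with this. Next I fit the shelf pose and find the stay, cup and pin.

Run:
```python
from h import *
z=np.load("top0.npz");W,img=z["W"],z["img"]
m=np.zeros((480,640),bool);m[170:310,215:430]=1
r=m&(W[...,2]>.07)&(W[...,2]<.115)
p=W[r][:,:2].astype(np.float32)
(c,s,a)=cv2.minAreaRect(p*1000);print("rect",c,s,a)
yaw=np.radians(a if abs(a)<45 else a-90)
c=np.array(c)/1000
def loc(P):
    d=P[...,:2]-c;return d@np.array([[np.cos(yaw),-np.sin(yaw)],[np.sin(yaw),np.cos(yaw)]])
L=loc(W);print("yaw",yaw)
# things on the stay line
l=m&(W[...,2]>.11)&(abs(L[...,0]+.05)<.045)
for y in np.arange(-.26,.15,.01):
    k=l&(abs(L[...,1]-y)<.005)
    if k.any():print(round(y,3),k.sum(),np.round([np.median(L[k][:,0]),np.ptp(L[k][:,0]),W[k][:,2].min(),np.median(W[k][:,2]),W[k][:,2].max()],3))
cr=cv2.resize(img[222:290,280:425],None,fx=5.5,fy=5.5,interpolation=cv2.INTER_CUBIC);cv2.imwrite("pics/c1.png",cr)
```

```text
rect (588.3195190429688, 36.52301025390625) (302.4107360839844, 561.9388427734375) 11.12191104888916
yaw 0.19411396691705188
-0.24 4 [-0.048  0.018  0.129  0.134  0.138]
-0.23 34 [-0.05   0.028  0.13   0.136  0.144]
-0.22 20 [-0.051  0.027  0.129  0.136  0.147]
-0.21 23 [-0.046  0.028  0.126  0.136  0.146]
-0.2 31 [-0.052  0.027  0.122  0.135  0.146]
-0.19 31 [-0.055  0.058  0.125  0.135  0.141]
-0.18 31 [-0.063  0.057  0.112  0.135  0.144]
-0.17 38 [-0.055  0.055  0.112  0.136  0.143]
-0.16 38 [-0.056  0.057  0.119  0.137  0.144]
-0.15 14 [-0.051  0.027  0.129  0.137  0.143]
-0.14 31 [-0.052  0.028  0.129  0.137  0.144]
-0.13 32 [-0.05   0.028  0.129  0.137  0.142]
-0.12 31 [-0.052  0.026  0.127  0.137  0.153]
-0.11 32 [-0.051  0.028  0.121  0.135  0.147]
-0.1 32 [-0.051  0.027  0.126  0.138  0.145]
-0.09 32 [-0.051  0.028  0.125  0.136  0.145]
-0.08 34 [-0.052  0.029  0.124  0.137  0.149]
-0.07 31 [-0.051  0.026  0.128  0.138  0.144]
-0.06 41 [-0.049  0.042  0.111  0.136  0.146]
-0.05 53 [-0.052  0.045  0.129  0.137  0.149]
-0.04 46 [-0.051  0.043  0.111  0.136  0.148]
-0.03 33 [-0.051  0.027  0.129  0.137  0.142]
-0.02 32 [-0.051  0.032  0.127  0.136  0.152]
-0.01 70 [-0.05   0.059  0.128  0.142  0.159]
0.0 71 [-0.051  0.06   0.125  0.138  0.154]
0.01 70 [-0.051  0.061  0.128  0.138  0.153]
0.02 69 [-0.051  0.059  0.124  0.138  0.155]
0.03 71 [-0.05   0.06   0.126  0.139  0.157]
0.04 66 [-0.051  0.059  0.128  0.14   0.157]
```

View pics/c1.png

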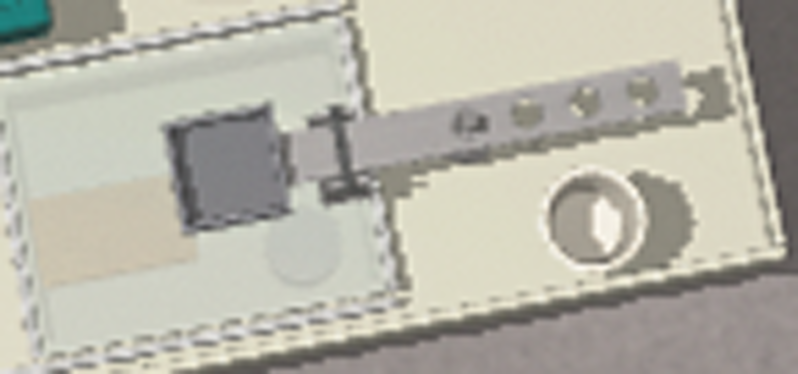

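The stay is level. The pin is in the hole nearest the pivot, at crop (470,123); the other three holes, at (527,115), (583,101) and (643,91), are empty. The door must therefore slide 96 mm. Now I work out the move to the cup.

```bash
cat >> h.py <<'E'
c=np.array([.5883,.0365]); yaw=.1941
ex=np.array([np.cos(yaw),np.sin(yaw)]); ey=np.array([-np.sin(yaw),np.cos(yaw)])
def loc(P): d=np.asarray(P)[...,:2]-c; return np.stack([d@ex,d@ey],-1)
def totool(target):
    from scipy.spatial.transform import Rotation as Q
    s=state();q=s["tool_rot"];R=Q.from_quat([q[1],q[2],q[3],q[0]])
    rv=np.array([[ex[0],ey[0]*-1,0],[ex[1],-ey[1],0],[0,0,-1]])
    return np.round(R.inv().apply(np.asarray(target)-s["tool_pos"])*100,2),np.round((R.inv()*Q.from_matrix(rv)).as_rotvec(),3)
E
python3 - <<'E'
from h import *
z=np.load("top0.npz");W=z["W"];L=loc(W)
print("green box z",W[310:365,545:600,2].max())
img=z["img"].astype(int);m=(W[...,2]>.12)&(W[...,2]<.165)&(img.max(-1)<125)&(abs(L[...,0]+.05)<.04)&(L[...,1]>-.03)&(L[...,1]<.08)
print("cup",m.sum(),L[m].min(0),L[m].max(0),L[m].mean(0))
t=c+ex*-.05+ey*.016;print(t,totool([*t,.32]))
E
```

```text
green box z 1.8683031943998214
cup 110 [-0.08131962 -0.01771386] [-0.02245487  0.0428209 ] [-0.04975043  0.01904628]
[0.53615278 0.04255537] (array([ 53.1 , -53.91,  -7.47]), array([-0.002, -0.   ,  0.045]))
```

send_rows --steps '[{"translation": [0, 0, -4], "delta_rot": [0, 0, 0], "jaw": 0}, {"translation": [2, -2, -7.5], "delta_rot": [0, 0, 0.02], "jaw": 0}, {"translation": [5, -5, -7.5], "delta_rot": [0, 0, 0.045], "jaw": 0}, {"translation": [8, -8, -7.5], "delta_rot": [0, 0, 0.045], "jaw": 0}, {"translation": [11, -11, -7.5], "delta_rot": [0, 0, 0.045], "jaw": 0}, {"translation": [14, -14, -7.5], "delta_rot": [0, 0, 0.045], "jaw": 0}, {"translation": [17, -17, -7.5], "delta_rot": [0, 0, 0.045], "jaw": 0}, {"translation": [20, -20, -7.5], "delta_rot": [0, 0, 0.045], "jaw": 0}]'

```text
time: 0.9
tool_pos: [0.2953, -0.3639, 0.3198]
tool_rot: [-0.0, 0.995, 0.097, -0.0]
contact_force: [0.6, -0.4, 1.1]
gripper_width: 0.006
grasp_force: 0.0
```

send_rows --steps '[{"translation": [3, -3, 0], "delta_rot": [0, 0, 0], "jaw": 0}, {"translation": [6, -6, 0], "delta_rot": [0, 0, 0], "jaw": 0}, {"translation": [9, -9, 0], "delta_rot": [0, 0, 0], "jaw": 0}, {"translation": [12, -12, 0], "delta_rot": [0, 0, 0], "jaw": 0}, {"translation": [15, -15, 0], "delta_rot": [0, 0, 0], "jaw": 0}, {"translation": [18, -18, 0], "delta_rot": [0, 0, 0], "jaw": 0}, {"translation": [21, -21, 0], "delta_rot": [0, 0, 0], "jaw": 0}, {"translation": [24, -24, 0], "delta_rot": [0, 0, 0], "jaw": 0}]'

```text
time: 1.7
tool_pos: [0.4846, -0.0821, 0.3199]
tool_rot: [-0.0, 0.995, 0.097, -0.0]
contact_force: [-0.4, -0.8, 0.2]
gripper_width: 0.001
grasp_force: 0.0
```

Run:
```python
from h import *
t=c+ex*-.05+ey*.014;print(state()["time"],state()["gripper_width"],totool([*t,.22]))
```

```text
1.7 0.0006664715535045819 (array([  7.46, -11.04,   9.99]), array([-0.,  0., -0.]))
```

send_rows --steps '[{"translation": [2, -3, 0], "delta_rot": [0, 0, 0], "jaw": 0}, {"translation": [4, -6, 0], "delta_rot": [0, 0, 0], "jaw": 0}, {"translation": [6, -9, 0], "delta_rot": [0, 0, 0], "jaw": 0}, {"translation": [6.5, -10, 3], "delta_rot": [0, 0, 0], "jaw": 0}, {"translation": [6.5, -10, 6], "delta_rot": [0, 0, 0], "jaw": 0}, {"translation": [6.5, -10, 9], "delta_rot": [0, 0, 0], "jaw": 0}, {"translation": [6.5, -10, 10], "delta_rot": [0, 0, 0], "jaw": 0}, {"translation": [6.5, -10, 10], "delta_rot": [0, 0, 0], "jaw": 0}]'

```text
time: 2.5
tool_pos: [0.5274, 0.0268, 0.2181]
tool_rot: [-0.0, 0.995, 0.097, -0.002]
contact_force: [0.2, -0.2, 0.9]
gripper_width: -0.004
grasp_force: 0.0
```

Run:
```python
from h import *
t=c+ex*-.05+ey*.014;print(state()["time"],totool([*t,.15]))
f,W,R,tt=cam("wrist");L=loc(W);cv2.imwrite("pics/w1.png",f["pixels"])
for x,y,z in [(-.05,.014,.136),(-.05,-.119,.149),(-.05,-.049,.134)]:
    print(proj(f,R,tt,np.array([*(c+ex*x+ey*y),z])))
```

```text
2.5 (array([ 1.19, -1.16,  6.81]), array([-0.001,  0.004, -0.   ]))
[304.23024329 240.49210439]
[542.42400734 247.36798522]
[410.35780191 239.59798329]
```

View pics/w1.png

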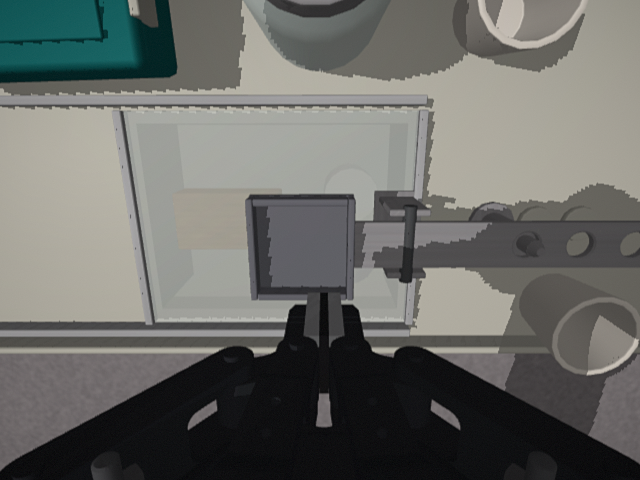

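The wrist view shows the cup interior centred at about (302,248), where I predicted (304,240). It sits about 3 mm nearer the robot and is otherwise right. The pin is in the first hole at (527,243). I lower to just above the cup floor.

send_rows --steps '[{"translation": [0.5, -0.6, 0], "delta_rot": [0, 0, 0], "jaw": 0}, {"translation": [0.9, -1.2, 0], "delta_rot": [0, 0, 0], "jaw": 0}, {"translation": [0.9, -1.2, 1], "delta_rot": [0, 0, 0], "jaw": 0}, {"translation": [0.9, -1.2, 2.5], "delta_rot": [0, 0, 0], "jaw": 0}, {"translation": [0.9, -1.2, 4], "delta_rot": [0, 0, 0], "jaw": 0}, {"translation": [0.9, -1.2, 5], "delta_rot": [0, 0, 0], "jaw": 0}, {"translation": [0.9, -1.2, 5], "delta_rot": [0, 0, 0], "jaw": 0}, {"translation": [0.9, -1.2, 5], "delta_rot": [0, 0, 0], "jaw": 0}]'

```text
time: 3.35
tool_pos: [0.5349, 0.0402, 0.1697]
tool_rot: [-0.0, 0.995, 0.097, -0.001]
contact_force: [-0.2, 0.1, -0.4]
gripper_width: 0.003
grasp_force: 0.0
```

Run:
```python
from h import *
t=c+ex*-.0525+ey*.016;print(state()["time"],totool([*t,.15]),state()["contact_force"])
```

```text
3.35 (array([-0.08, -0.21,  1.97]), array([-0.   ,  0.001, -0.   ])) [-0.18966632  0.1309366  -0.43934439]
```

send_rows --steps '[{"translation": [-0.1, -0.2, 0.6], "delta_rot": [0, 0, 0], "jaw": 0}, {"translation": [-0.1, -0.2, 1.2], "delta_rot": [0, 0, 0], "jaw": 0}, {"translation": [-0.1, -0.2, 1.8], "delta_rot": [0, 0, 0], "jaw": 0}, {"translation": [-0.1, -0.2, 2.2], "delta_rot": [0, 0, 0], "jaw": 0}, {"translation": [-0.1, -0.2, 2.6], "delta_rot": [0, 0, 0], "jaw": 0}, {"translation": [-0.1, -0.2, 3.0], "delta_rot": [0, 0, 0], "jaw": 0}, {"translation": [-0.1, -0.2, 3.3], "delta_rot": [0, 0, 0], "jaw": 0}, {"translation": [-0.1, -0.2, 3.3], "delta_rot": [0, 0, 0], "jaw": 0}]'

```text
time: 4.15
tool_pos: [0.5339, 0.0419, 0.137]
tool_rot: [0.0, 0.995, 0.097, 0.0]
contact_force: [0.4, -1.7, 1.6]
gripper_width: 0.001
grasp_force: 0.8
```

send_rows --steps '[{"translation": [0, 0, 0.2], "delta_rot": [0, 0, 0], "jaw": 0}, {"translation": [0, 0, 0.4], "delta_rot": [0, 0, 0], "jaw": 0}, {"translation": [0, 0, 0.4], "delta_rot": [0, 0, 0], "jaw": 0}, {"translation": [0, 0, 0.4], "delta_rot": [0, 0, 0], "jaw": 0}, {"translation": [0, 0, 0.4], "delta_rot": [0, 0, 0], "jaw": 0}, {"translation": [0, 0, 0.4], "delta_rot": [0, 0, 0], "jaw": 0}, {"translation": [0, 0, 0.4], "delta_rot": [0, 0, 0], "jaw": 0}, {"translation": [0, 0, 0.4], "delta_rot": [0, 0, 0], "jaw": 0}]'

```text
time: 4.95
tool_pos: [0.5339, 0.0421, 0.1334]
tool_rot: [-0.0, 0.995, 0.097, 0.0]
contact_force: [0.3, -0.4, 1.8]
gripper_width: 0.002
grasp_force: 0.9
```

Run:
```python
from h import *
f,W,R,tt=cam("wrist");L=loc(W);s=state();print(s["time"],s["tool_pos"],s["contact_force"],loc(s["tool_pos"]))
cv2.imwrite("pics/w2.png",f["pixels"])
k=(abs(L[...,0]+.05)<.013)&(W[...,2]>.12)
for y in np.arange(-.23,-.05,.02):
    q=k&(abs(L[...,1]-y)<.004)
    if q.any():print(round(y,3),q.sum(),np.median(W[q][:,2]).round(4))
```

```text
5.0 [0.53392756 0.04212718 0.13339872] [0.65641316 1.08941561 1.85456263] [-0.05226603  0.01600906]
-0.11 123 0.1223
-0.09 1603 0.1481
-0.07 1692 0.1424
```

View pics/w2.png

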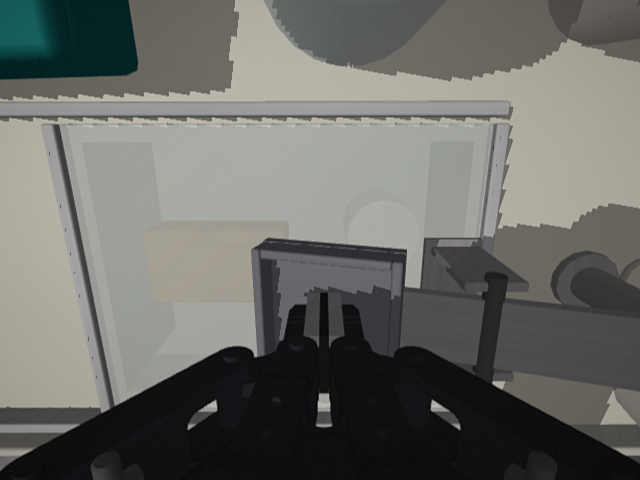

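The view shows the cup tipped with the fingers inside it, and the bar slope measures about 0.28 rad. I press 3 mm more, then start sliding.

send_rows --steps '[{"translation": [0, 0, 0.2], "delta_rot": [0, 0, 0], "jaw": 0}, {"translation": [0, 0, 0.35], "delta_rot": [0, 0, 0], "jaw": 0}, {"translation": [0, 0, 0.35], "delta_rot": [0, 0, 0], "jaw": 0}, {"translation": [0, -0.4, 0.35], "delta_rot": [0, 0, 0], "jaw": 0}, {"translation": [0, -0.8, 0.35], "delta_rot": [0, 0, 0], "jaw": 0}, {"translation": [0, -1.2, 0.35], "delta_rot": [0, 0, 0], "jaw": 0}, {"translation": [0, -1.6, 0.35], "delta_rot": [0, 0, 0], "jaw": 0}, {"translation": [0, -2, 0.35], "delta_rot": [0, 0, 0], "jaw": 0}]'

```text
time: 5.8
tool_pos: [0.5298, 0.0615, 0.1298]
tool_rot: [0.001, 0.995, 0.097, -0.0]
contact_force: [0.5, -4.0, 1.9]
gripper_width: -0.0
grasp_force: 2.1
```

```bash
cat > m.py <<'E'
from h import *
f,W,R,tt=cam("wrist");L=loc(W);s=state();print(s["time"],s["tool_pos"],s["contact_force"],loc(s["tool_pos"]))
k=(abs(L[...,0]+.05)<.013)&(W[...,2]>.12)
for y in np.arange(-.15,.04,.01):
    q=k&(abs(L[...,1]-y)<.003)
    if q.any():print(round(y,3),q.sum(),np.median(W[q][:,2]).round(4))
# door edge runner (right): grey rod z~.088 on far side; cup/pivot rod: top points
q=(abs(L[...,0]+.05)<.035)&(W[...,2]>.15)
cv2.imwrite("pics/last.png",f["pixels"])
E
python3 m.py
```

```text
5.85 [0.52968391 0.06216461 0.12973958] [ 0.36046781 -2.38018853  1.38824802] [-0.0525651   0.03648874]
-0.07 1320 0.1439
-0.06 1338 0.141
-0.05 1245 0.1382
-0.04 1325 0.1363
-0.03 1131 0.1323
-0.02 2366 0.1946
-0.01 2925 0.1935
0.0 5404 0.1849
0.01 3192 0.1718
0.02 444 0.1629
0.03 2767 0.1706
```

send_rows --steps '[{"translation": [0, 0, 0.15], "delta_rot": [0, 0, 0], "jaw": 0}, {"translation": [0, -1, 0.15], "delta_rot": [0, 0, 0], "jaw": 0}, {"translation": [0, -2, 0.15], "delta_rot": [0, 0, 0], "jaw": 0}, {"translation": [0, -3, 0.15], "delta_rot": [0, 0, 0], "jaw": 0}, {"translation": [0, -4, 0.15], "delta_rot": [0, 0, 0], "jaw": 0}, {"translation": [0, -5, 0.15], "delta_rot": [0, 0, 0], "jaw": 0}, {"translation": [0, -5.5, 0.15], "delta_rot": [0, 0, 0], "jaw": 0}, {"translation": [0, -5.5, 0.15], "delta_rot": [0, 0, 0], "jaw": 0}]'

```text
time: 6.65
tool_pos: [0.5189, 0.1172, 0.1282]
tool_rot: [-0.001, 0.995, 0.097, -0.0]
contact_force: [-0.7, 0.9, 1.3]
gripper_width: -0.002
grasp_force: 1.1
```

```bash
sed -i 's/-.15,.04,.01/-.1,.09,.01/' m.py; python3 m.py
python3 - <<'E'
from h import *
f,W,R,tt=cam("top");L=loc(W);cr=cv2.resize(f["pixels"][215:295,250:425],None,fx=4.5,fy=4.5,interpolation=cv2.INTER_CUBIC);cv2.imwrite("pics/t2.png",cr)
E
```

```text
6.7 [0.51903565 0.11701545 0.12813481] [-0.47704647  1.43664337  1.65614336] [-0.05243358  0.09236346]
-0.02 8 0.1452
-0.01 1474 0.1437
-0.0 1382 0.1405
0.01 1248 0.1375
0.02 1385 0.1346
0.03 1221 0.1313
0.04 2969 0.1923
0.05 4050 0.1911
0.06 4377 0.1755
0.07 2212 0.17
0.08 982 0.1603
```

View pics/t2.png

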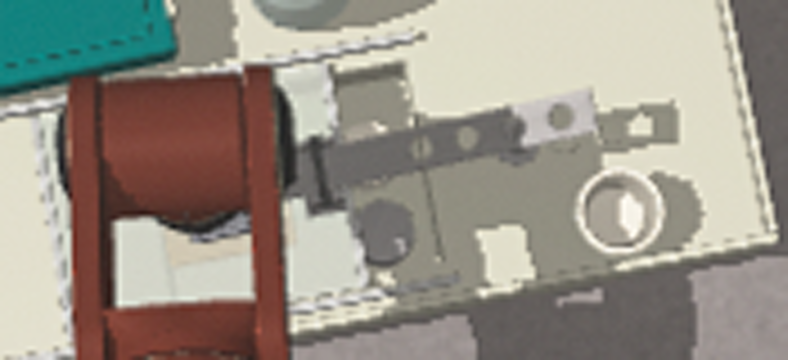

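The top view shows the bar lifted and the pin under the third hole at (512,135), with the end hole at (562,117). About 33 mm of sliding remains.

send_rows --steps '[{"translation": [0, -0.5, 0], "delta_rot": [0, 0, 0], "jaw": 0}, {"translation": [0, -1, 0], "delta_rot": [0, 0, 0], "jaw": 0}, {"translation": [0, -1.5, 0], "delta_rot": [0, 0, 0], "jaw": 0}, {"translation": [0, -2, 0], "delta_rot": [0, 0, 0], "jaw": 0}, {"translation": [0, -2.5, 0], "delta_rot": [0, 0, 0], "jaw": 0}, {"translation": [0, -2.9, 0], "delta_rot": [0, 0, 0], "jaw": 0}, {"translation": [0, -3.2, 0], "delta_rot": [0, 0, 0], "jaw": 0}, {"translation": [0, -3.2, 0], "delta_rot": [0, 0, 0], "jaw": 0}]'

```text
time: 7.55
tool_pos: [0.5131, 0.1478, 0.1283]
tool_rot: [-0.0, 0.995, 0.097, 0.0]
contact_force: [-0.2, -1.4, 0.9]
gripper_width: 0.002
grasp_force: 1.2
```

```bash
sed -i 's/-.1,.09,.01/-.01,.08,.01/' m.py; python3 m.py
python3 - <<'E'
from h import *
f,W,R,tt=cam("top");L=loc(W);cr=cv2.resize(f["pixels"][215:295,250:425],None,fx=4.5,fy=4.5,interpolation=cv2.INTER_CUBIC);cv2.imwrite("pics/t3.png",cr)
k=(abs(L[...,0]+.05)<.02)&(W[...,2]>.15)&(L[...,1]<-.05)&(L[...,1]>-.2)
print("bar end y",np.sort(L[k][:,1])[:6],W[k][:,2].max())
E
```

```text
7.6 [0.51308169 0.14771449 0.12825963] [ 0.16644571 -0.30252763  2.19750386] [-0.0523544   0.12363444]
0.01 2 0.1446
0.02 1437 0.1439
0.03 1360 0.1409
0.04 1255 0.1377
0.05 1425 0.1351
0.06 1132 0.1315
0.07 2836 0.1933
bar end y [-0.13467493 -0.13429879 -0.13358355 -0.13341067 -0.13335917 -0.13252899] 0.19841297961601817
```

View pics/t3.png

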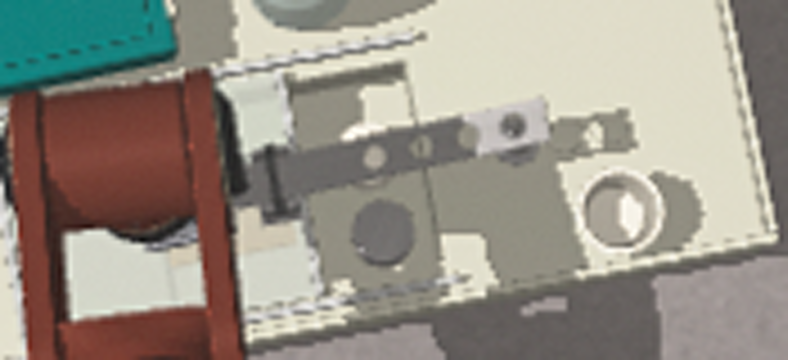

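The pin shows through the end hole at (513,126), and the door has moved about 94 mm. I push roughly 2 mm further and let the bar down gently.

send_rows --steps '[{"translation": [0, -0.1, 0], "delta_rot": [0, 0, 0], "jaw": 0}, {"translation": [0, -0.2, 0], "delta_rot": [0, 0, 0], "jaw": 0}, {"translation": [0, -0.2, 0], "delta_rot": [0, 0, 0], "jaw": 0}, {"translation": [0, -0.1, -0.3], "delta_rot": [0, 0, 0], "jaw": 0}, {"translation": [0, 0, -0.6], "delta_rot": [0, 0, 0], "jaw": 0}, {"translation": [0, 0.1, -0.9], "delta_rot": [0, 0, 0], "jaw": 0}, {"translation": [0, 0.1, -1.2], "delta_rot": [0, 0, 0], "jaw": 0}, {"translation": [0, 0.1, -1.4], "delta_rot": [0, 0, 0], "jaw": 0}]'

```text
time: 8.45
tool_pos: [0.5135, 0.1462, 0.1428]
tool_rot: [-0.0, 0.995, 0.097, 0.0]
contact_force: [-1.3, 1.3, 0.8]
gripper_width: 0.003
grasp_force: 0.7
```

send_rows --steps '[{"translation": [0, 0, -0.2], "delta_rot": [0, 0, 0], "jaw": 0}, {"translation": [0, 0.1, -0.4], "delta_rot": [0, 0, 0], "jaw": 0}, {"translation": [0, 0.2, -0.6], "delta_rot": [0, 0, 0], "jaw": 0}, {"translation": [0, 0.4, -0.8], "delta_rot": [0, 0, 0], "jaw": 0}, {"translation": [0, 0.6, -1.1], "delta_rot": [0, 0, 0], "jaw": 0}, {"translation": [0, 0.6, -1.2], "delta_rot": [0, 0, 0], "jaw": 0}, {"translation": [0, 0.6, -1.2], "delta_rot": [0, 0, 0], "jaw": 0}, {"translation": [0, 0.6, -1.2], "delta_rot": [0, 0, 0], "jaw": 0}]'

```text
time: 9.25
tool_pos: [0.5144, 0.1401, 0.1541]
tool_rot: [0.0, 0.995, 0.097, -0.0]
contact_force: [0.5, -0.0, 0.5]
gripper_width: 0.0
grasp_force: 0.0
```

```bash
sed -i 's/-.01,.08,.01/-.12,.08,.01/' m.py; python3 m.py
python3 - <<'E'
from h import *
f,W,R,tt=cam("top");L=loc(W);cr=cv2.resize(f["pixels"][215:295,250:425],None,fx=4.5,fy=4.5,interpolation=cv2.INTER_CUBIC);cv2.imwrite("pics/t4.png",cr)
k=(abs(L[...,0]+.05)<.012)&(W[...,2]>.12)
for y in np.arange(-.15,.03,.015):
    q=k&(abs(L[...,1]-y)<.006)
    if q.any():print("top",round(y,3),q.sum(),np.median(W[q][:,2]).round(4))
E
```

```text
9.3 [0.51439852 0.14009111 0.15405822] [-0.49103801  0.14559814  0.30098552] [-0.05253272  0.11590021]
-0.02 191 0.1352
-0.01 761 0.1357
-0.0 749 0.1357
0.01 759 0.1357
0.02 749 0.1357
0.03 750 0.1358
0.04 749 0.1357
0.05 870 0.1363
0.06 2102 0.2207
0.07 3219 0.2162
top -0.135 34 0.1367
top -0.12 31 0.1358
top -0.105 34 0.137
top -0.09 15 0.1358
top -0.075 33 0.1371
top -0.06 19 0.1362
top -0.045 29 0.1359
top -0.03 21 0.1372
top -0.015 24 0.1364
top -0.0 32 0.1366
top 0.015 31 0.1364
```

View pics/t4.png

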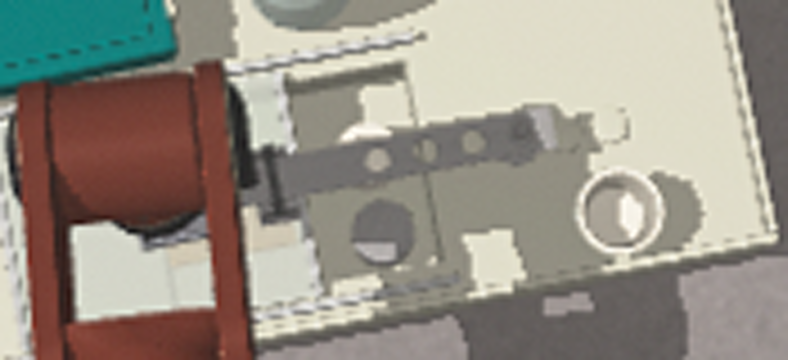

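The stay is level (0.136 along its whole length) and the pin is in the end hole at (520,127). I withdraw straight up.

send_rows --steps '[{"translation": [0, 0, -1], "delta_rot": [0, 0, 0], "jaw": 0}, {"translation": [0, 0, -2], "delta_rot": [0, 0, 0], "jaw": 0}, {"translation": [0, 0, -4], "delta_rot": [0, 0, 0], "jaw": 0}, {"translation": [0, 0, -6], "delta_rot": [0, 0, 0], "jaw": 0}, {"translation": [0, 0, -8], "delta_rot": [0, 0, 0], "jaw": 0}, {"translation": [0, 0, -10], "delta_rot": [0, 0, 0], "jaw": 0}, {"translation": [0, 0, -11], "delta_rot": [0, 0, 0], "jaw": 0}, {"translation": [0, 0, -11], "delta_rot": [0, 0, 0], "jaw": 0}]'

```text
time: 10.15
tool_pos: [0.5156, 0.1403, 0.2671]
tool_rot: [-0.0, 0.995, 0.097, 0.002]
contact_force: [-0.2, 0.8, -0.7]
gripper_width: -0.002
grasp_force: 0.0
```

Run:
```python
from h import *
f,W,R,tt=cam("wrist");cv2.imwrite("pics/w9.png",f["pixels"]);L=loc(W)
k=(abs(L[...,0]+.05)<.012)&(W[...,2]>.12)
for y in np.arange(-.14,.03,.02):
    q=k&(abs(L[...,1]-y)<.006)
    if q.any():print(round(y,3),np.median(W[q][:,2]).round(4),W[q][:,2].max().round(4))
```

```text
-0.12 0.1318 0.1366
-0.1 0.1356 0.1374
-0.08 0.1356 0.1378
-0.06 0.1353 0.1372
-0.04 0.1357 0.1377
-0.02 0.1356 0.1374
0.0 0.1358 0.138
0.02 0.1358 0.1378
```

View pics/w9.png

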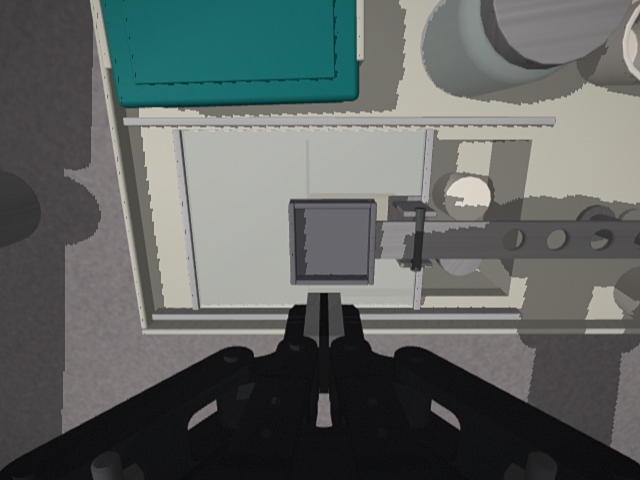

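The wrist view shows the gripper clear, the stay level and the first three holes empty at (513,240), (557,240) and (600,240). The pin is therefore in the end hole, as the top view showed.

```bash
python3 -c "
from plant import *
print(job_done())"
```

```text
the job is handed in; nothing more can be done
None
```

The door is at its widest airing position: the stay's end hole is down over the pin, the bar is level, and the gripper is clear. I handed the job in at about 10 s on the robot's clock, after touching only the thumb cup.

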